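Pack a stacked field test kit into its transport case

TASK

Pack the stacked pieces away in the open transport case: take the stack apart from the top down, one piece at a time (vial, jar, slide box, tube rack), and set each upright and fully down in the foam cut-out of its own shape and size. Let go of everything, and leave the spray bottle and the kit carton where they are.

Things in the scene. Friction and masses are not known exactly. Their poses are not given: they have to be found in the camera images.
- vial: amber glass vial with black screw cap, 26 mm diameter, 48 mm tall, top of the stack, standing on the jar's cap. Origin: centre of its underside, z up
- jar: white wide-mouth plastic jar with ribbed screw cap, 44 mm diameter, 42 mm tall, third from below, standing on the slide box. Origin: centre of its underside, z up
- slide_box: closed mid-grey plastic microscope slide box, 50 mm along its x, 84 mm along its y, 38 mm tall, with flat lid and sides, lying on the tube rack, roughly along it. Origin: centre of its underside, z up
- rack: light grey-blue plastic microtube rack, empty, a grid of 3 by 6 square pockets in its top, 62 mm along its x, 120 mm along its y, 45 mm tall with straight closed sides; bottom of the stack, standing on the table. Origin: centre of its underside, z up
- bed_vial: fixed dark grey foam block on a light lower layer, 110 (x) x 160 (y) x 45 mm, with the smaller round cut-out, 42 mm diameter, for the vial. One of four equal blocks side by side, two by two, in the open black case; the case's rim is 3 mm above the foam. Origin: centre of the underside, below the cut-out's centre; cut-out floor 32 mm, foam top 45 mm above it (13 mm deep). z up
- bed_jar: fixed dark grey foam block on a light lower layer, 110 (x) x 160 (y) x 45 mm, with the larger round cut-out, 60 mm diameter, for the jar. One of four equal blocks side by side, two by two, in the open black case; the case's rim is 3 mm above the foam. Origin: centre of the underside, below the cut-out's centre; cut-out floor 32 mm, foam top 45 mm above it (13 mm deep). z up
- bed_slides: fixed dark grey foam block on a light lower layer, 110 (x) x 160 (y) x 45 mm, with the smaller rectangular cut-out, 66 mm along x by 100 mm along y, for the slide box. One of four equal blocks side by side, two by two, in the open black case; the case's rim is 3 mm above the foam. Origin: centre of the underside, below the cut-out's centre; cut-out floor 32 mm, foam top 45 mm above it (13 mm deep). z up
- bed_rack: fixed dark grey foam block on a light lower layer, 110 (x) x 160 (y) x 45 mm, with the larger rectangular cut-out, 80 mm along x by 138 mm along y, for the tube rack. One of four equal blocks side by side, two by two, in the open black case; the case's rim is 3 mm above the foam. Origin: centre of the underside, below the cut-out's centre; cut-out floor 32 mm, foam top 45 mm above it (13 mm deep). z up
- spray_bottle: bystander: white spray bottle with black and blue trigger head, 72 mm diameter, 198 mm tall, standing at the left. Origin: centre of its underside
- kit_carton: bystander: open white test kit carton with blue bands and pouches in it, 100 x 150 x 75 mm, standing at the right. Origin: centre of its underside
Mind the look-alikes: they are no part of the job. What is shaped like the rack but brown or orange is not meant.

How it is judged:
By the outcome, as a careful person would: the job done as asked, in the order asked, and still so for the second after the job is handed in, with the robot touching nothing.
It also fails if it takes over 120 s, if anything falls off the work surface, if the arm or the gripper's body presses on something with over 40 N, if the wrist force passes 120 N, or if a joint passes its speed limit or range.

ROBOT

A 6-joint arm with a two-finger parallel gripper is mounted at the origin on the work surface. World frame = base frame: x ahead of the robot, y to its left, z up, the work surface at z = 0. Lengths are in m, angles in rad, forces in N, time in s.
With the tool pointing down it reaches from about 0.275 to 0.775 m from the base axis. Payload 14.6 kg.
Tool frame: the origin (TCP) lies midway between the tips of the shut fingers; the grasp point (between the pads) lies 19 mm behind it; z points along the fingers, y is the direction in which the jaws open and shut (so a half turn about z gives the same grasp; the last joint's range is limited). The gripper opens to 85 mm and grips with 20 to 120 N. Pads are 22 mm wide; open, the fingers measure 114 mm over their backs; the gripper's body (76 mm by 85 mm) begins 54 mm behind the grasp point. The pads swing forward as they close: fully open they stand 13 mm farther back than shut.
Start: joints at [-1.469, 0.263, -0.048, 1.259, 0, 1.415], TCP at [0.133, -0.508, 0.198] pointing down, gripper open.
Joint ranges: [-2.65, 2.65], [-0.89, 1.7], [-1.18, 1.37], [-2.13, 2.11], [-1.35, 1.29], [-3.14, 3.14]. Speed limits (rad/s): [1.89, 1.89, 2.57, 2.79, 3.14, 3.14].

INTERFACE

Orientations are given as a unit quaternion [x, y, z, w].
In Python, from station import r gives the robot as it stands.
- The arm moves only by the tool move_arm, never from a script. Its argument "increments" is a list that holds one entry, the list of rows, each a list of 7 numbers: the opening, from 0 (shut) to 1 (fully open), then the shift along the tool's x, y, z in m, then the turn, a rotation vector about the tool's x, y, z in rad. A call has 1 to 20 rows; each row is the pose to reach, as a shift and turn from the pose commanded when the call began, along the tool's axes at that moment; what a row does not reach only later rows make up. A row lasts 1/10 s, in which the tool goes at most 50 mm and 8.59 degrees, less where a joint would pass 70% of its speed; a pose out of reach is approached as far as the arm can. A call with a gripper value outside its range is refused whole. The fingers move at their own pace and stop on an object; "newtons" is the grip in N (left out, the last holds). Time passes only in rows, so rows that repeat a pose let the fingers close. It gives the time, the measured TCP pose, the force and the opening at its end, in the units of the state.
- r.read_state(): the state, without advancing time (a new reading comes with each control period).
- r.camera(name): name is "scene" or "top" or "wrist"; returns (picture, depth): 384x512x3 uint8, red, green, blue; 384x512 float32, m along the optical axis (not along the pixel's ray), 0 where there is no reading.
- r.camera_info(name): a dict with "intrinsics" (3x3 intrinsics, pixels), "k1" (the pictures are not rectified: a ray, as slopes to the right and down, at radius r is drawn at 1 + k1 r^2 times it, then the intrinsics apply), "xyz" and "rotation" of the camera in the world; the wrist camera has in their place "T_tool_cam" (4x4, takes a point from camera to tool coordinates, whose origin is the TCP and whose axes are the flange's). Camera axes: x right, y down, z forward; pixel columns grow to the right and rows downward; lengths in m; the calibration is good to about 2 mm. A picture is of the moment at which its call begins: read the wrist's pose just before it. camera_info takes no time and is no camera call.
- r.hand_in(): hands the job in, once; it reports no verdict.
The state is a dict: "time": time; "joints": joint angles; "dq": joint speeds; "tau": joint torques, N m; "eef_pos": TCP position; "orientation": TCP orientation; "ft_force": force on the tool from outside, world axes, zero at the start; "ft_torque": the same for the moment, N m; "grip_width": finger opening in m.
Only numpy, scipy, OpenCV 4.12 (cv2) and the standard library are available. Lean on these libraries where they do the work, as an engineer would, in place of code of your own. Each camera call takes 0.05 s, during which the arm holds its last target. There are 200 camera calls.

## Working session

There is one attempt and no reset: what is moved stays moved. The work goes in short steps, Python scripts to look and compute and a tool call to move; the robot and the scene stay as the last step left them, time stands still between calls to the robot, and variables do not carry over. Pictures are saved under pics/ and viewed, about 12 in all and at most 16, crops included, and the job is handed in when it is done.

Besides the shell and the picture viewer there is one more tool, called after "Request:" in YAML: its name, and indented under it one key for each argument. move_arm: Moves the arm, as the interface text tells. Its arguments: {"type":"object","properties":{"increments":{"type":"array"},"newtons":{"type":"number"}},"required":["increments"]}

```bash
ls; mkdir -p pics; cat > h.py <<'E'
import numpy as np, cv2
from scipy.spatial.transform import Rotation as R
from station import r
def pts(name, st=None):
    "picture, depth, world point per pixel (HxWx3)"
    i=r.camera_info(name)
    if name=='wrist':
        s=r.read_state(); T=np.eye(4); T[:3,:3]=R.from_quat(s['orientation']).as_matrix(); T[:3,3]=s['eef_pos']
        T=T@np.array(i['T_tool_cam'])
    else:
        T=np.eye(4); T[:3,3]=i['xyz']; q=np.array(i['rotation']); T[:3,:3]=q if q.shape==(3,3) else R.from_quat(q).as_matrix()
    im,d=r.camera(name); h,w=d.shape; K=np.array(i['intrinsics'])
    uv=np.stack(np.meshgrid(np.arange(w),np.arange(h)),-1).reshape(-1,1,2).astype(float)
    n=cv2.undistortPoints(uv,K,np.array([i['k1'],0,0,0.]),None,None).reshape(h,w,2)
    ray=np.dstack([n,np.ones((h,w))])@T[:3,:3].T
    P=T[:3,3]+ray*d[...,None]
    return im,d,P,T[:3,3],ray
def onz(C,ray,z): return C+ray*((z-C[2])/ray[...,2:3])
def save(n,im,s=1): cv2.imwrite('pics/'+n+'.png',cv2.resize(im,None,fx=s,fy=s,interpolation=cv2.INTER_CUBIC)[...,::-1])
E
python3 - <<'E'
from h import *
s=r.read_state(); print(s['time'],s['eef_pos'],s['orientation'],s['grip_width'],s['ft_force'])
for n in ('scene','top'):
    im,d,P,C,ray=pts(n); save(n+'0',im,1.5); np.savez(n+'0',im=im,P=P,C=C,ray=ray); print(n,C,(d>0).mean())
print(r.camera_info('wrist'))
E
```

```text
pics
0.0 [ 0.13330735 -0.50748334  0.19752635] [ 9.91767668e-01  1.28049296e-01  1.08242550e-05 -5.20353996e-04] 0.08543040528371464 [ 0.32353145 -0.44603503 -0.15058913]
scene [ 1.02924312 -0.84532381  0.72693902] 0.9959004720052084
top [2.61798943e-01 7.94888860e-04 1.75249570e+00] 0.9961700439453125
{'intrinsics': array([[281.61977127,   0.        , 257.37581546],
       [  0.        , 281.61977127, 191.25933108],
       [  0.        ,   0.        ,   1.        ]]), 'k1': -0.011854411266745468, 'T_tool_cam': array([[ 8.12178634e-04, -9.57284781e-01, -2.89145619e-01,
         7.31924669e-02],
       [ 9.99999310e-01,  1.02277831e-03, -5.77259426e-04,
         3.06751839e-04],
       [ 8.48333530e-04, -2.89144950e-01,  9.57284951e-01,
        -1.75862060e-01],
       [ 0.00000000e+00,  0.00000000e+00,  0.00000000e+00,
         1.00000000e+00]])}
```

View pics/scene0.png

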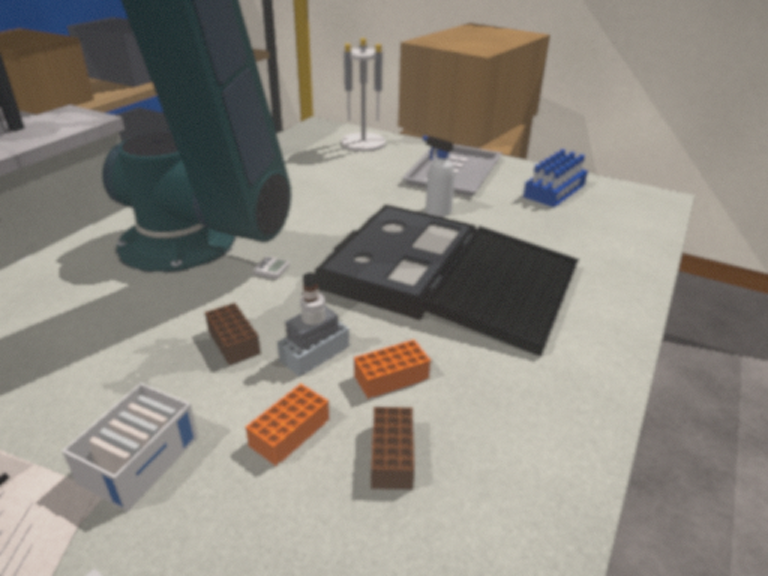

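View pics/top0.png

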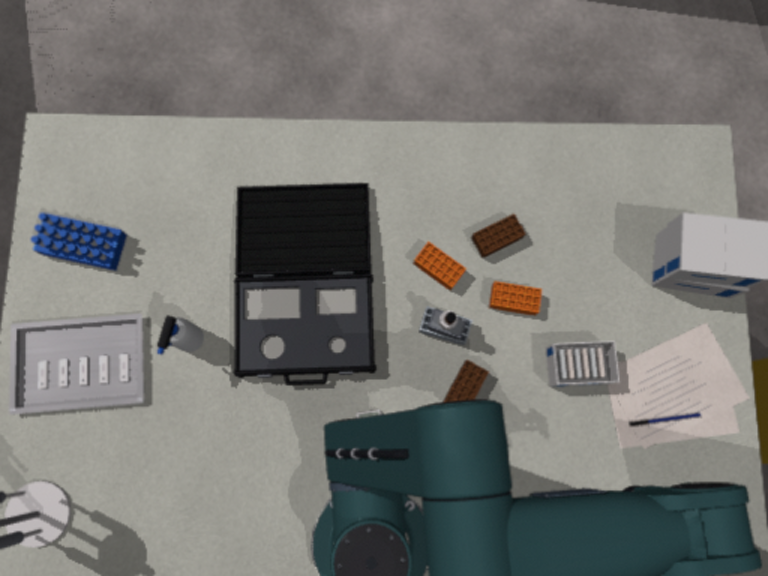

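The stack is at about (447,321) in the top picture and (313,330) in the scene picture. The case has four cut-outs: large rectangle (273,303), small rectangle (337,302), large round (272,347) and small round (337,345).

Rack-shaped candidates in the top picture are brown (498,235) and (466,382), orange (440,265) and (516,297), and grey-blue (446,323) under the stack. The blue rack at (80,240) is a different shape. Only the grey-blue one fits, being light grey-blue and at the bottom of the stack. I'll confirm it in a crop.

```bash
python3 - <<'E'
from h import *
a=np.load('top0.npz'); im,P,C,ray=a['im'],a['P'],a['C'],a['ray']
b=np.load('scene0.npz')
c1=cv2.resize(im[170:270,255:375],None,fx=4,fy=4,interpolation=cv2.INTER_CUBIC)
c2=cv2.resize(b['im'][170:270,165:265],None,fx=3.2,fy=4,interpolation=cv2.INTER_CUBIC)
save('crop',np.hstack([c1,c2]))
# cut-outs: bright floor inside the case
g=im.max(2); m=np.zeros_like(g); reg=(slice(180,246),slice(158,250)); m[reg]=(g[reg]>110)*255
n,l,s,c=cv2.connectedComponentsWithStats(m)
for k in range(1,n):
    if s[k,4]<50: continue
    q=l==k; z=np.median(P[q][:,2]); W=onz(C,ray,z)[q][:,:2].astype(np.float32)
    print(s[k],'z',z.round(4),'rect',cv2.minAreaRect(W*1000))
W=P[reg]; dk=(g[reg]<90); print('foam z',np.median(W[dk][:,2]))
# stack
for z0,z1 in ((.16,.19),(.115,.135),(.075,.092),(.036,.053)):
    q=np.zeros(g.shape,bool); q[190:240,270:325]=1; q&=(P[...,2]>z0)&(P[...,2]<z1)
    if q.sum()<3: print(z0,'none');continue
    W=P[q]; print(z0,q.sum(),np.median(W[:,2]).round(4),cv2.minAreaRect(W[:,:2].astype(np.float32)*1000))
E
```

```text
[165 193  35  20 645] z 0.0395 rect ((573.526123046875, 259.3094177246094), (73.79415130615234, 127.80268859863281), 2.9860846996307373)
[212 193  25  16 368] z 0.0394 rect ((582.6249389648438, 100.64200592041016), (57.77939224243164, 90.78592681884766), 0.9660136699676514)
[176 224  13  15 152] z 0.0397 rect ((464.0325012207031, 254.20603942871094), (52.37472915649414, 44.69063186645508), 2.468285322189331)
[221 226   9   9  64] z 0.0399 rect ((470.4240417480469, 93.96031951904297), (30.095054626464844, 29.89031410217285), 1.4570930004119873)
foam z 0.051757566568125135
0.16 45 0.1734 ((524.2898559570312, -172.06735229492188), (21.49964141845703, 23.13047218322754), 88.3921127319336)
0.115 59 0.1259 ((526.6463623046875, -171.0889434814453), (40.496849060058594, 37.167301177978516), 43.89987564086914)
0.075 193 0.084 ((524.5761108398438, -172.43870544433594), (85.03589630126953, 50.89043426513672), 70.065673828125)
0.036 168 0.0435 ((559.7237548828125, -183.52069091796875), (120.19562530517578, 133.2449951171875), 73.69905853271484)
```

View pics/crop.png

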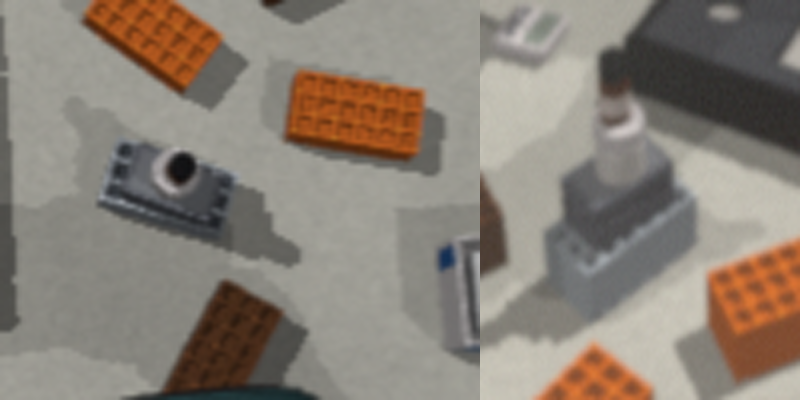

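The crop confirms it: the grey-blue rack at crop (165,185) is under the grey slide box, the white jar and the vial. I'll approach over the stack with the jaws across the box.

Request:
move_arm:
  increments:
    - [[1, 0, 0, -0.05, 0, 0, 0], [1, 0.464, -0.225, -0.1, 0, 0, -0.965], [1, 0.464, -0.225, -0.1, 0, 0, -0.965], [1, 0.464, -0.225, -0.1, 0, 0, -0.965], [1, 0.464, -0.225, -0.1, 0, 0, -0.965], [1, 0.464, -0.225, -0.1, 0, 0, -0.965], [1, 0.464, -0.225, -0.1, 0, 0, -0.965], [1, 0.464, -0.225, -0.1, 0, 0, -0.965], [1, 0.464, -0.225, -0.1, 0, 0, -0.965], [1, 0.464, -0.225, -0.1, 0, 0, -0.965], [1, 0.464, -0.225, -0.1, 0, 0, -0.965], [1, 0.464, -0.225, -0.1, 0, 0, -0.965], [1, 0.464, -0.225, -0.1, 0, 0, -0.965], [1, 0.464, -0.225, -0.1, 0, 0, -0.965], [1, 0.464, -0.225, -0.1, 0, 0, -0.965], [1, 0.464, -0.225, -0.1, 0, 0, -0.965], [1, 0.464, -0.225, -0.1, 0, 0, -0.965], [1, 0.464, -0.225, -0.1, 0, 0, -0.965]]
  newtons: 40

```text
time: 1.9
eef_pos: [0.5246, -0.1727, 0.2981]
orientation: [0.819, 0.573, 0.0, 0.0]
ft_force: [0.4, -0.5, 0.1]
grip_width: 0.0855
```

```bash
cat >> h.py <<'E'
def go(x,y,z,yaw):
    "print shift and turn, tool axes, to reach world pose (tool down, tool x at yaw deg)"
    s=r.read_state(); A=R.from_quat(s['orientation']); p=np.array(s['eef_pos'])
    c,n=np.cos(np.radians(yaw)),np.sin(np.radians(yaw))
    B=R.from_matrix(np.array([[c,n,0],[n,-c,0],[0,0,-1.]]))
    print('shift',A.inv().apply(np.array([x,y,z])-p).round(4),'turn',(A.inv()*B).as_rotvec().round(4))
def stat():
    s=r.read_state(); M=R.from_quat(s['orientation']).as_matrix()
    print('t',round(s['time'],2),'p',np.round(s['eef_pos'],4),'yaw',np.degrees(np.arctan2(M[1,0],M[0,0])).round(2),'F',np.round(s['ft_force'],1),'w',round(s['grip_width'],4),'q',np.round(s['joints'],2))
def box(P,q):
    return cv2.minAreaRect(P[q][:,:2].astype(np.float32)*1000)
E
python3 - <<'E'
from h import *
stat(); im,d,P,C,ray=pts('wrist'); save('w1',im,1.5)
np.savez('w1',im=im,P=P)
near=np.hypot(P[...,0]-.524,P[...,1]+.172)<.085
for z0,z1 in ((.165,.182),(.119,.132),(.079,.09),(.041,.05)):
    q=near&(P[...,2]>z0)&(P[...,2]<z1)
    W=P[q]
    if len(W)>5: print(z0,len(W),np.median(W[:,2]).round(4),box(P,q),cv2.minEnclosingCircle(W[:,:2].astype(np.float32)*1000))
E
```

```text
t 1.9 p [ 0.5246 -0.1727  0.2981] yaw 69.96 F [ 0.4 -0.5  0.1] w 0.0855 q [-0.47  0.31  0.28  1.55 -0.    1.46]
0.165 404 0.173 ((526.0396118164062, -175.51771545410156), (24.23876190185547, 24.062129974365234), 89.6078872680664) ((525.936279296875, -175.82931518554688), 12.65131664276123)
0.119 434 0.1249 ((530.2130126953125, -172.6422119140625), (36.30133819580078, 42.38580322265625), 65.6726303100586) ((528.5888061523438, -175.43812561035156), 21.853199005126953)
0.079 1049 0.0831 ((525.8570556640625, -176.50514221191406), (83.47521209716797, 49.94614028930664), 71.00639343261719) ((525.6573486328125, -176.76914978027344), 47.63556671142578)
0.041 628 0.045 ((527.346435546875, -177.4832763671875), (120.71720886230469, 62.05811309814453), 74.14408874511719) ((527.4354248046875, -176.9456787109375), 66.7360610961914)
```

View pics/w1.png

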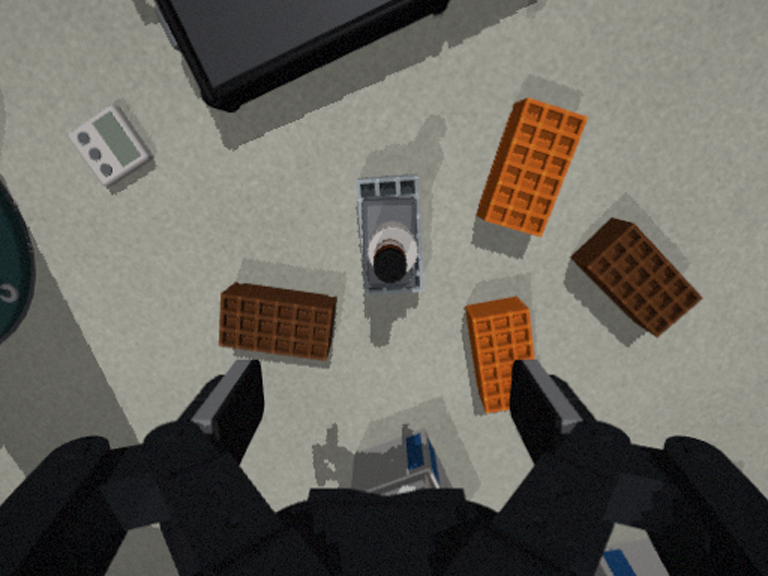

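The wrist view shows the vial cap at (390,262), with the jar, box and rack below it. The decoy racks are to both sides. The fits agree with the known sizes, so I'll grasp the vial.

Request:
move_arm:
  increments:
    - [[1, -0.002, 0.002, 0.04, 0, 0, 0], [1, -0.002, 0.002, 0.08, 0, 0, 0], [1, -0.002, 0.002, 0.11, 0, 0, 0], [1, -0.002, 0.002, 0.135, 0, 0, 0], [1, -0.002, 0.002, 0.15, 0, 0, 0], [1, -0.002, 0.002, 0.156, 0, 0, 0], [1, -0.002, 0.002, 0.156, 0, 0, 0], [0.2, -0.002, 0.002, 0.156, 0, 0, 0], [0.2, -0.002, 0.002, 0.156, 0, 0, 0], [0.15, -0.002, 0.002, 0.156, 0, 0, 0], [0.1, -0.002, 0.002, 0.156, 0, 0, 0], [0.1, -0.002, 0.002, 0.156, 0, 0, 0], [0.1, -0.002, 0.002, 0.156, 0, 0, 0], [0.1, -0.002, 0.002, 0.156, 0, 0, 0], [0.1, -0.002, 0.002, 0.156, 0, 0, 0], [0.1, -0.002, 0.002, 0.156, 0, 0, 0]]
  newtons: 30

```text
time: 3.55
eef_pos: [0.5262, -0.1749, 0.142]
orientation: [0.819, 0.574, -0.0, -0.0]
ft_force: [1.2, -0.3, -0.4]
grip_width: 0.0086
```

```bash
python3 - <<'E'
from h import *
stat(); im,d,P,C,ray=pts('wrist'); im2=pts('scene')[0]
save('w2',np.hstack([im[120:384,100:400],cv2.resize(im2[150:270,150:270],(264,264))]),1.4)
E
```

```text
t 3.55 p [ 0.5262 -0.1749  0.142 ] yaw 70.01 F [ 1.2 -0.3 -0.4] w 0.0086 q [-0.47  0.34 -0.1   1.14  0.    1.45]
```

View pics/w2.png

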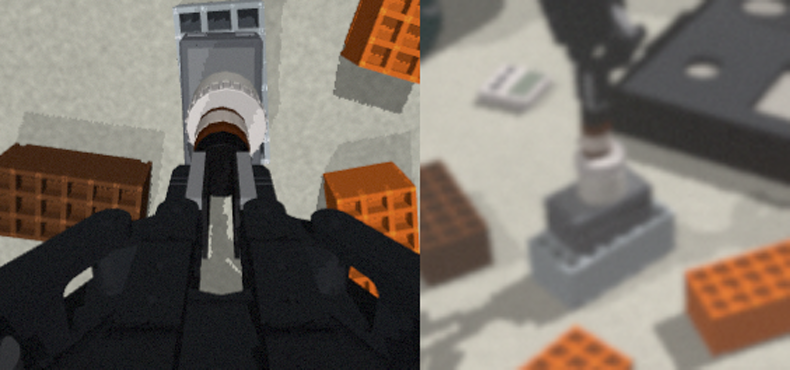

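```bash
python3 - <<'E'
from h import *
stat(); im,d,P,C,ray=pts('wrist')
for v in range(170,300,10):
    print(v,[(u,*(P[v,u]*1000).round().astype(int)) for u in range(228,296,8)])
save('w3',im[150:300,180:340],5)
E
```

```text
t 3.65 p [ 0.5262 -0.1749  0.142 ] yaw 70.01 F [-0.5 -0.5  0.5] w 0.0086 q [-0.47  0.34 -0.1   1.14 -0.    1.45]
170 [(228, np.int64(503), np.int64(-153), np.int64(46)), (236, np.int64(516), np.int64(-149), np.int64(83)), (244, np.int64(523), np.int64(-151), np.int64(84)), (252, np.int64(529), np.int64(-153), np.int64(84)), (260, np.int64(535), np.int64(-156), np.int64(83)), (268, np.int64(542), np.int64(-158), np.int64(84)), (276, np.int64(548), np.int64(-160), np.int64(84)), (284, np.int64(555), np.int64(-163), np.int64(83)), (292, np.int64(564), np.int64(-185), np.int64(2))]
180 [(228, np.int64(491), np.int64(-171), np.int64(0)), (236, np.int64(513), np.int64(-157), np.int64(83)), (244, np.int64(521), np.int64(-156), np.int64(95)), (252, np.int64(529), np.int64(-154), np.int64(113)), (260, np.int64(535), np.int64(-155), np.int64(117)), (268, np.int64(540), np.int64(-158), np.int64(114)), (276, np.int64(546), np.int64(-164), np.int64(101)), (284, np.int64(552), np.int64(-171), np.int64(82)), (292, np.int64(561), np.int64(-197), np.int64(0))]
190 [(228, np.int64(486), np.int64(-183)
[... 4530 characters left out ...]
nt64(-1)), (268, np.int64(531), np.int64(-176), np.int64(211)), (276, np.int64(537), np.int64(-166), np.int64(228)), (284, np.int64(539), np.int64(-167), np.int64(228)), (292, np.int64(542), np.int64(-168), np.int64(228))]
290 [(228, np.int64(520), np.int64(-161), np.int64(233)), (236, np.int64(523), np.int64(-161), np.int64(234)), (244, np.int64(519), np.int64(-176), np.int64(213)), (252, np.int64(465), np.int64(-321), np.int64(0)), (260, np.int64(475), np.int64(-324), np.int64(1)), (268, np.int64(529), np.int64(-180), np.int64(212)), (276, np.int64(536), np.int64(-167), np.int64(233)), (284, np.int64(539), np.int64(-167), np.int64(234)), (292, np.int64(541), np.int64(-168), np.int64(233))]
```

View pics/w3.png

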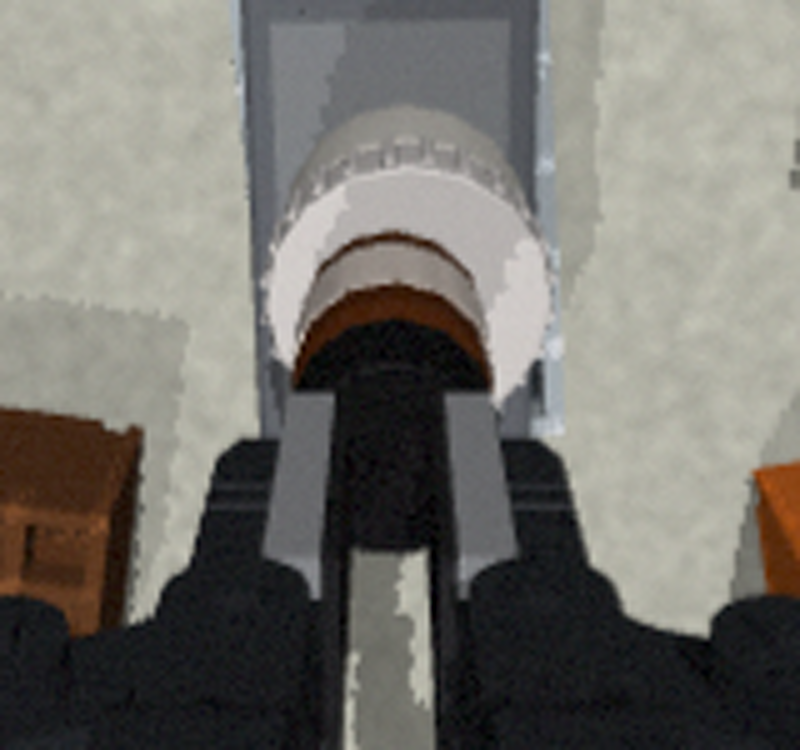

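```bash
python3 - <<'E'
from h import *
a=np.load('w1.npz');P=a['P']; m=P[...,2]>.25; m[:230]=0
print('open: lowest finger z - TCP z',(np.percentile(P[m][:,2],[0,.5,2])-.2981).round(4))
im,d,P,C,ray=pts('wrist'); s=r.read_state(); A=R.from_quat(s['orientation']); L=A.inv().apply(P.reshape(-1,3)-s['eef_pos']).reshape(P.shape)*1000
m=(L[...,2]<-33); 
for lo in range(-30,31,5):
    q=m&(abs(L[...,1]-lo)<2.5)
    if q.sum(): i=np.argmax(np.where(q,L[...,2],-999)); print(lo,q.sum(),'tip',L.reshape(-1,3)[i].round(1))
im2=pts('scene')[0]; save('s3',im2[140:260,150:290],5)
E
```

```text
open: lowest finger z - TCP z [0.046  0.0507 0.0574]
-30 1302 tip [ 11.2 -28.9 -77.7]
-25 1185 tip [  5.9 -22.6 -74.6]
-20 831 tip [  6.8 -17.7 -45.8]
-15 2462 tip [  6.  -15.3 -39.6]
-10 2523 tip [ 10.1  -9.  -37. ]
-5 2300 tip [ 10.1  -5.8 -37. ]
0 1836 tip [   9.2    1.6 -107.1]
5 2376 tip [ 10.    7.1 -36.8]
10 2479 tip [ 10.   10.4 -36.7]
15 2468 tip [  6.3  12.9 -40. ]
20 783 tip [  6.6  17.6 -45.3]
25 1172 tip [  5.7  23.2 -74.8]
30 1342 tip [ 11.2  30.  -77.5]
```

View pics/s3.png

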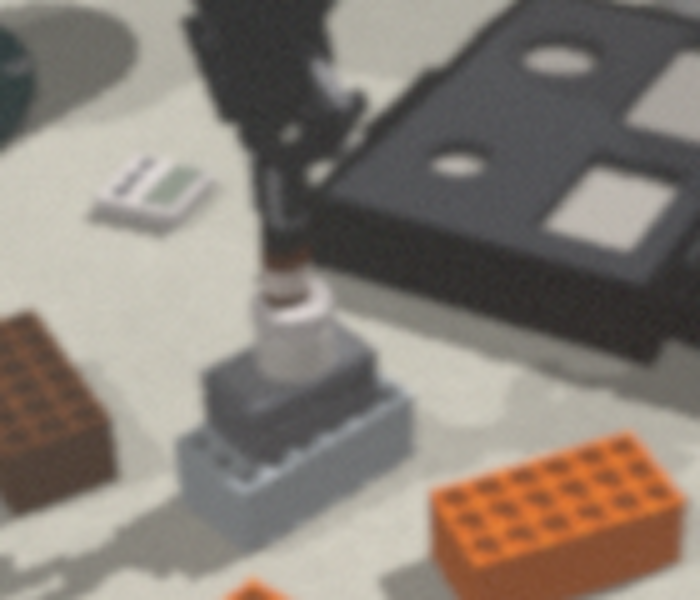

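The fingers closed just above the cap. Their real tips lie about 35 mm behind the reported TCP when shut and 46 mm when open, measured in the wrist depth and visible in the scene view. I'll correct for this offset from now on: open, go down 38 mm and close again.

Request:
move_arm:
  increments:
    - [[1, 0, 0, 0, 0, 0, 0], [1, 0, 0, 0, 0, 0, 0], [1, 0, 0, 0, 0, 0, 0], [1, 0, 0, 0, 0, 0, 0], [1, 0, 0, 0, 0, 0, 0], [1, 0, 0, 0.012, 0, 0, 0], [1, 0, 0, 0.024, 0, 0, 0], [1, 0, 0, 0.034, 0, 0, 0], [1, 0, 0, 0.038, 0, 0, 0], [1, 0, 0, 0.038, 0, 0, 0], [0.1, 0, 0, 0.038, 0, 0, 0], [0.1, 0, 0, 0.038, 0, 0, 0], [0.1, 0, 0, 0.038, 0, 0, 0], [0.1, 0, 0, 0.038, 0, 0, 0], [0.1, 0, 0, 0.038, 0, 0, 0], [0.1, 0, 0, 0.038, 0, 0, 0], [0.1, 0, 0, 0.038, 0, 0, 0], [0.1, 0, 0, 0.038, 0, 0, 0]]
  newtons: 30

```text
time: 5.6
eef_pos: [0.5264, -0.175, 0.1043]
orientation: [0.819, 0.574, 0.0, 0.0]
ft_force: [-0.6, 0.5, 5.9]
grip_width: 0.0253
```

Vial held, 25.3 mm wide. Lifting it and moving over its cut-out at about (0.470, 0.094).

Request:
move_arm:
  increments:
    - [[0.1, 0, 0, -0.01, 0, 0, 0], [0.1, 0, 0, -0.03, 0, 0, 0], [0.1, 0, 0, -0.07, 0, 0, 0], [0.1, 0, 0, -0.11, 0, 0, 0], [0.1, 0.03, -0.019, -0.15, 0, 0, -0.05], [0.1, 0.065, -0.04, -0.166, 0, 0, -0.11], [0.1, 0.1, -0.062, -0.166, 0, 0, -0.17], [0.1, 0.135, -0.084, -0.166, 0, 0, -0.23], [0.1, 0.17, -0.106, -0.166, 0, 0, -0.29], [0.1, 0.2, -0.125, -0.166, 0, 0, -0.35], [0.1, 0.22, -0.137, -0.166, 0, 0, -0.38], [0.1, 0.234, -0.145, -0.166, 0, 0, -0.4], [0.1, 0.234, -0.145, -0.166, 0, 0, -0.4], [0.1, 0.234, -0.145, -0.166, 0, 0, -0.4], [0.1, 0.234, -0.145, -0.166, 0, 0, -0.4]]

```text
time: 7.1
eef_pos: [0.4701, 0.0939, 0.2701]
orientation: [0.689, 0.725, -0.0, 0.0]
ft_force: [-0.8, 0.3, 0.2]
grip_width: 0.0253
```

```bash
python3 - <<'E'
from h import *
stat(); im,d,P,C,ray=pts('wrist'); save('w4',im,1.2); np.savez('w4',im=im,P=P,C=C,ray=ray)
reg=(abs(P[...,0]-.525)<.14)&(abs(P[...,1]-.175)<.19)
f=reg&(P[...,2]>.047)&(P[...,2]<.054); print('foam z',np.median(P[f][:,2]))
m=(reg&(P[...,2]>.033)&(P[...,2]<.044)&(im.max(2)>90)).astype(np.uint8)
n,l,s,c=cv2.connectedComponentsWithStats(m)
for k in range(1,n):
    if s[k,4]>80: print(s[k],np.median(P[l==k][:,2]).round(4),box(P,l==k))
E
```

```text
t 7.1 p [0.4701 0.0939 0.2701] yaw 92.86 F [-0.8  0.3  0.2] w 0.0253 q [ 0.03  0.17  0.02  1.42 -0.    1.55]
foam z 0.0510458795855791
[ 313    0   66   93 5443] 0.0383 ((575.8356323242188, 247.27735900878906), (77.5672836303711, 110.6503677368164), 2.9355363845825195)
[ 237   11   46   50 1786] 0.0383 ((464.1329345703125, 255.28912353515625), (58.804473876953125, 57.39314651489258), 3.0378243923187256)
[ 312  124   49   68 2937] 0.0383 ((584.1906127929688, 99.93527221679688), (64.77208709716797, 99.43840789794922), 3.046391487121582)
[246 146  28  27 612] 0.0384 ((472.7021484375, 93.66488647460938), (39.602012634277344, 38.54170608520508), 2.59466290473938)
```

View pics/w4.png

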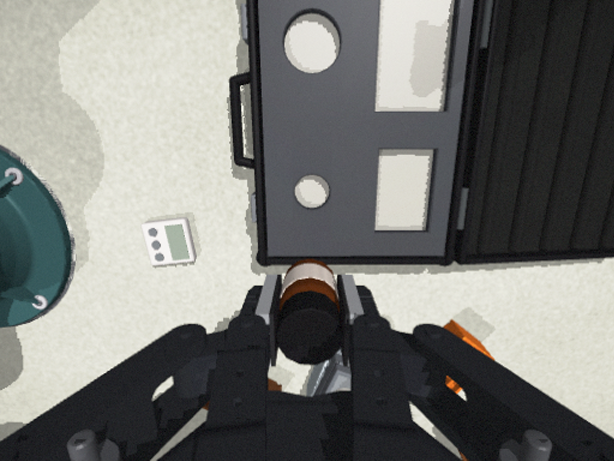

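The picture shows all four cut-outs, with the vial upright in the jaws at (310,310). Fitted positions: vial (0.473, 0.0945), jar (0.4645, 0.2555), slides (0.584, 0.100), rack (0.576, 0.260), yaw 3°, floor 0.038. Lowering the vial.

Request:
move_arm:
  increments:
    - [[0.1, 0, 0.003, 0.04, 0, 0, 0], [0.1, 0, 0.003, 0.08, 0, 0, 0], [0.1, 0, 0.003, 0.12, 0, 0, 0], [0.1, 0, 0.003, 0.16, 0, 0, 0], [0.1, 0, 0.003, 0.195, 0, 0, 0], [0.1, 0, 0.003, 0.22, 0, 0, 0], [0.1, 0, 0.003, 0.235, 0, 0, 0], [0.1, 0, 0.003, 0.242, 0, 0, 0], [0.1, 0, 0.003, 0.247, 0, 0, 0], [0.1, 0, 0.003, 0.25, 0, 0, 0], [0.1, 0, 0.003, 0.251, 0, 0, 0], [0.1, 0, 0.003, 0.251, 0, 0, 0]]

```text
time: 8.35
eef_pos: [0.4732, 0.0947, 0.0194]
orientation: [0.689, 0.725, 0.0, 0.0]
ft_force: [0.2, 0.3, 0.1]
grip_width: 0.0252
```

Request:
move_arm:
  increments:
    - [[0.1, 0, 0, 0.001, 0, 0, 0], [0.1, 0, 0, 0.002, 0, 0, 0], [0.1, 0, 0, 0.002, 0, 0, 0]]

```text
time: 8.65
eef_pos: [0.4732, 0.0948, 0.0173]
orientation: [0.689, 0.725, 0.0, 0.0]
ft_force: [-0.3, 0.1, 3.5]
grip_width: 0.0253
```

Request:
move_arm:
  increments:
    - [[0.6, 0, 0, 0, 0, 0, 0], [0.6, 0, 0, 0, 0, 0, 0], [0.6, 0, 0, 0, 0, 0, 0], [0.6, 0, 0, 0, 0, 0, 0], [0.6, 0, 0, -0.005, 0, 0, 0], [0.6, 0, 0, -0.03, 0, 0, 0], [0.6, 0, 0, -0.07, 0, 0, 0], [0.6, 0, 0, -0.11, 0, 0, 0], [0.6, 0, 0, -0.15, 0, 0, 0], [0.8, 0, 0, -0.19, 0, 0, 0], [0.8, 0, 0, -0.2, 0, 0, 0], [0.8, 0, 0, -0.2, 0, 0, 0]]

```text
time: 9.85
eef_pos: [0.4737, 0.0948, 0.2184]
orientation: [0.689, 0.725, 0.001, 0.001]
ft_force: [0.4, -0.5, -0.9]
grip_width: 0.0687
```

```bash
python3 - <<'E'
from h import *
stat(); im,d,P,C,ray=pts('wrist'); np.savez('w5',im=im,P=P)
q=(np.hypot(P[...,0]-.473,P[...,1]-.0945)<.05)&(P[...,2]>.065)&(P[...,2]<.1)
print(q.sum(),np.percentile(P[q][:,2],[50,98]),box(P,q))
go(.5285,-.1755,.22,70)
E
```

```text
t 9.85 p [0.4737 0.0948 0.2184] yaw 92.92 F [ 0.4 -0.5 -0.9] w 0.0687 q [ 0.03  0.18 -0.1   1.28 -0.    1.55]
438 [0.08565373 0.08757287] ((472.6598815917969, 94.55691528320312), (24.317392349243164, 24.530635833740234), 66.16078186035156)
shift [-0.2727  0.0416 -0.0031] turn [ 5.000e-04 -1.000e-04  4.001e-01]
```

Request:
move_arm:
  increments:
    - [[1, -0.04, 0.006, -0.003, 0, 0, 0.06], [1, -0.08, 0.012, -0.003, 0, 0, 0.12], [1, -0.12, 0.018, -0.003, 0, 0, 0.18], [1, -0.16, 0.024, -0.003, 0, 0, 0.24], [1, -0.2, 0.03, -0.003, 0, 0, 0.3], [1, -0.235, 0.036, -0.003, 0, 0, 0.35], [1, -0.26, 0.04, -0.003, 0, 0, 0.38], [1, -0.273, 0.042, -0.003, 0, 0, 0.4], [1, -0.273, 0.042, -0.003, 0, 0, 0.4], [1, -0.273, 0.042, -0.003, 0, 0, 0.4]]

```text
time: 10.9
eef_pos: [0.5284, -0.1749, 0.2193]
orientation: [0.819, 0.574, -0.0, -0.001]
ft_force: [0.5, 0.1, -0.9]
grip_width: 0.0852
```

```bash
python3 - <<'E'
from h import *
stat(); im,d,P,C,ray=pts('wrist'); np.savez('w6',im=im,P=P)
near=np.hypot(P[...,0]-.527,P[...,1]+.175)<.08
for z0,z1 in ((.119,.132),(.079,.09),(.041,.05)):
    q=near&(P[...,2]>z0)&(P[...,2]<z1); print(z0,q.sum(),np.median(P[q][:,2]).round(4),box(P,q))
q=near&(P[...,2]>.119)&(P[...,2]<.132); print(cv2.minEnclosingCircle(P[q][:,:2].astype(np.float32)*1000))
E
```

```text
t 10.9 p [ 0.5284 -0.1749  0.2193] yaw 70.05 F [ 0.5  0.1 -0.9] w 0.0852 q [-0.47  0.31  0.08  1.34  0.    1.45]
0.119 1396 0.1249 ((529.0617065429688, -175.13438415527344), (42.3055305480957, 43.34049606323242), 63.707122802734375)
0.079 1592 0.0832 ((525.5042114257812, -177.00828552246094), (84.16293334960938, 49.891178131103516), 70.37873840332031)
0.041 857 0.045 ((527.4590454101562, -177.19473266601562), (120.25440979003906, 62.12156677246094), 74.09291076660156)
((528.75146484375, -175.60169982910156), 21.99793815612793)
```

Request:
move_arm:
  increments:
    - [[1, 0, 0, 0.04, 0, 0, 0], [1, 0, 0, 0.08, 0, 0, 0], [1, 0, 0, 0.115, 0, 0, 0], [1, 0, 0, 0.14, 0, 0, 0], [1, 0, 0, 0.153, 0, 0, 0], [1, 0, 0, 0.159, 0, 0, 0], [1, 0, 0, 0.159, 0, 0, 0], [0.3, 0, 0, 0.159, 0, 0, 0], [0.3, 0, 0, 0.159, 0, 0, 0], [0.3, 0, 0, 0.159, 0, 0, 0], [0.3, 0, 0, 0.159, 0, 0, 0], [0.3, 0, 0, 0.159, 0, 0, 0], [0.3, 0, 0, 0.159, 0, 0, 0], [0.3, 0, 0, 0.159, 0, 0, 0]]
  newtons: 40

```text
time: 12.35
eef_pos: [0.5292, -0.1759, 0.0618]
orientation: [0.819, 0.574, 0.0, 0.001]
ft_force: [-1.0, 2.1, 6.2]
grip_width: 0.0428
```

```bash
python3 - <<'E'
from h import *
stat(); go(.4645,.2555,.25,93)
E
```

```text
t 12.35 p [ 0.5292 -0.1759  0.0618] yaw 70.0 F [-1.   2.1  6.2] w 0.0428 q [-0.47  0.39 -0.24  0.94  0.    1.45]
shift [ 0.3833 -0.2081 -0.1884] turn [ 1.300e-03  2.000e-04 -4.014e-01]
```

Request:
move_arm:
  increments:
    - [[0.3, 0, 0, -0.01, 0, 0, 0], [0.3, 0, 0, -0.03, 0, 0, 0], [0.3, 0, 0, -0.07, 0, 0, 0], [0.3, 0, 0, -0.11, 0, 0, 0], [0.3, 0.035, -0.019, -0.15, 0, 0, -0.04], [0.3, 0.07, -0.038, -0.18, 0, 0, -0.08], [0.3, 0.11, -0.06, -0.188, 0, 0, -0.12], [0.3, 0.15, -0.081, -0.188, 0, 0, -0.16], [0.3, 0.19, -0.103, -0.188, 0, 0, -0.2], [0.3, 0.23, -0.125, -0.188, 0, 0, -0.24], [0.3, 0.27, -0.147, -0.188, 0, 0, -0.28], [0.3, 0.31, -0.168, -0.188, 0, 0, -0.32], [0.3, 0.345, -0.187, -0.188, 0, 0, -0.36], [0.3, 0.37, -0.201, -0.188, 0, 0, -0.39], [0.3, 0.383, -0.208, -0.188, 0, 0, -0.401], [0.3, 0.383, -0.208, -0.188, 0, 0, -0.401], [0.3, 0.383, -0.208, -0.188, 0, 0, -0.401], [0.3, 0.383, -0.208, -0.188, 0, 0, -0.401]]

```text
time: 14.15
eef_pos: [0.4646, 0.2542, 0.2492]
orientation: [0.689, 0.725, -0.0, 0.0]
ft_force: [-0.4, 0.3, 0.0]
grip_width: 0.043
```

```bash
python3 - <<'E'
from h import *
stat(); im,d,P,C,ray=pts('wrist'); z=r.read_state()['eef_pos'][2]
near=np.hypot(P[...,0]-.4645,P[...,1]-.2555)<.04
q=near&(P[...,2]>z+.05)&(P[...,2]<z+.068)&(im.min(2)>120); print(q.sum(),np.median(P[q],0) if q.any() else '', box(P,q) if q.any() else '')
go(.4645,.2555,.019,93)
E
```

```text
t 14.15 p [0.4646 0.2542 0.2492] yaw 92.89 F [-0.4  0.3  0. ] w 0.043 q [ 0.35  0.26  0.09  1.4  -0.    1.87]
6877 [0.4641637  0.25944473 0.31214402] ((467.1831359863281, 256.8318176269531), (51.3384895324707, 43.011383056640625), 29.293148040771484)
shift [ 1.300e-03 -1.000e-04  2.302e-01] turn [ 0.0002  0.0001 -0.0021]
```

Request:
move_arm:
  increments:
    - [[0.3, 0.001, 0, 0.04, 0, 0, 0], [0.3, 0.001, 0, 0.08, 0, 0, 0], [0.3, 0.001, 0, 0.12, 0, 0, 0], [0.3, 0.001, 0, 0.16, 0, 0, 0], [0.3, 0.001, 0, 0.19, 0, 0, 0], [0.3, 0.001, 0, 0.21, 0, 0, 0], [0.3, 0.001, 0, 0.22, 0, 0, 0], [0.3, 0.001, 0, 0.226, 0, 0, 0], [0.3, 0.001, 0, 0.229, 0, 0, 0], [0.3, 0.001, 0, 0.2305, 0, 0, 0], [0.3, 0.001, 0, 0.2315, 0, 0, 0], [0.3, 0.001, 0, 0.2315, 0, 0, 0]]

```text
time: 15.4
eef_pos: [0.4645, 0.2564, 0.0179]
orientation: [0.688, 0.725, 0.0, 0.0]
ft_force: [0.1, 0.9, -0.6]
grip_width: 0.043
```

Request:
move_arm:
  increments:
    - [[0.3, 0, 0, 0.001, 0, 0, 0], [0.3, 0, 0, 0.0015, 0, 0, 0], [0.3, 0, 0, 0.0015, 0, 0, 0]]

```text
time: 15.7
eef_pos: [0.4645, 0.2564, 0.0168]
orientation: [0.688, 0.725, 0.0, 0.0]
ft_force: [-3.7, -0.4, 12.3]
grip_width: 0.0429
```

Request:
move_arm:
  increments:
    - [[0.75, 0, 0, 0, 0, 0, 0], [0.75, 0, 0, 0, 0, 0, 0], [0.75, 0, 0, 0, 0, 0, 0], [0.75, 0, 0, 0, 0, 0, 0], [0.75, 0, 0, -0.005, 0, 0, 0], [0.75, 0, 0, -0.03, 0, 0, 0], [0.75, 0, 0, -0.07, 0, 0, 0], [0.75, 0, 0, -0.11, 0, 0, 0], [0.75, 0, 0, -0.15, 0, 0, 0], [1, 0, 0, -0.19, 0, 0, 0], [1, 0, 0, -0.2, 0, 0, 0], [1, 0, 0, -0.2, 0, 0, 0]]

```text
time: 16.9
eef_pos: [0.465, 0.2565, 0.2174]
orientation: [0.688, 0.725, 0.001, 0.001]
ft_force: [0.2, 0.5, -1.1]
grip_width: 0.0854
```

```bash
python3 - <<'E'
from h import *
stat(); im,d,P,C,ray=pts('wrist')
q=(np.hypot(P[...,0]-.4645,P[...,1]-.2555)<.05)&(P[...,2]>.065)&(P[...,2]<.1)
print(q.sum(),np.percentile(P[q][:,2],[50,98]),box(P,q))
go(.5256,-.177,.18,70.5)
E
```

```text
t 16.9 p [0.465  0.2565 0.2174] yaw 92.98 F [ 0.2  0.5 -1.1] w 0.0854 q [ 0.35  0.27  0.01  1.31 -0.    1.87]
1112 [0.07991492 0.08136288] ((463.99884033203125, 257.463134765625), (42.59160614013672, 42.68385696411133), 54.91946792602539)
shift [-0.4359  0.0386  0.0358] turn [ 5.000e-04 -2.000e-04  3.923e-01]
```

Request:
move_arm:
  increments:
    - [[1, -0.04, 0.003, 0, 0, 0, 0.03], [1, -0.08, 0.007, 0, 0, 0, 0.07], [1, -0.12, 0.011, 0, 0, 0, 0.11], [1, -0.16, 0.014, 0, 0, 0, 0.15], [1, -0.2, 0.018, 0, 0, 0, 0.18], [1, -0.24, 0.021, 0, 0, 0, 0.22], [1, -0.28, 0.025, 0, 0, 0, 0.26], [1, -0.32, 0.028, 0.01, 0, 0, 0.3], [1, -0.36, 0.032, 0.02, 0, 0, 0.33], [1, -0.395, 0.035, 0.036, 0, 0, 0.36], [1, -0.42, 0.037, 0.036, 0, 0, 0.38], [1, -0.436, 0.0385, 0.036, 0, 0, 0.392], [1, -0.436, 0.0385, 0.036, 0, 0, 0.392], [1, -0.436, 0.0385, 0.036, 0, 0, 0.392], [1, -0.436, 0.0385, 0.036, 0, 0, 0.392]]

```text
time: 18.45
eef_pos: [0.5252, -0.176, 0.18]
orientation: [0.816, 0.578, 0.0, -0.0]
ft_force: [-0.4, 0.5, 0.4]
grip_width: 0.0854
```

```bash
python3 - <<'E'
from h import *
stat(); im,d,P,C,ray=pts('wrist'); np.savez('w7',im=im,P=P)
near=np.hypot(P[...,0]-.527,P[...,1]+.175)<.08
for z0,z1 in ((.075,.095),(.041,.05)):
    q=near&(P[...,2]>z0)&(P[...,2]<z1); print(z0,q.sum(),np.percentile(P[q][:,2],[5,50,95]).round(4),box(P,q))
go(.5256,-.177,.02,70.5)
E
```

```text
t 18.45 p [ 0.5252 -0.176   0.18  ] yaw 70.6 F [-0.4  0.5  0.4] w 0.0854 q [-0.47  0.32 -0.02  1.24  0.    1.44]
0.075 4028 [0.0818 0.0832 0.0844] ((525.8552856445312, -176.5906982421875), (83.89717864990234, 50.0863037109375), 70.76641082763672)
0.041 992 [0.0435 0.045  0.0462] ((527.468994140625, -177.24777221679688), (120.36744689941406, 62.11701965332031), 74.1108169555664)
shift [-0.0008  0.0006  0.1601] turn [ 0.0001 -0.0001  0.0018]
```

Request:
move_arm:
  increments:
    - [[1, 0, 0, 0.04, 0, 0, 0], [1, 0, 0, 0.08, 0, 0, 0], [1, 0, 0, 0.115, 0, 0, 0], [1, 0, 0, 0.14, 0, 0, 0], [1, 0, 0, 0.152, 0, 0, 0], [1, 0, 0, 0.158, 0, 0, 0], [1, 0, 0, 0.158, 0, 0, 0], [0.4, 0, 0, 0.158, 0, 0, 0], [0.4, 0, 0, 0.158, 0, 0, 0], [0.4, 0, 0, 0.158, 0, 0, 0], [0.4, 0, 0, 0.158, 0, 0, 0], [0.4, 0, 0, 0.158, 0, 0, 0], [0.4, 0, 0, 0.158, 0, 0, 0], [0.4, 0, 0, 0.158, 0, 0, 0]]
  newtons: 50

```text
time: 19.9
eef_pos: [0.5259, -0.1774, 0.023]
orientation: [0.817, 0.577, 0.0, 0.001]
ft_force: [-0.9, 0.8, 7.6]
grip_width: 0.0491
```

```bash
python3 - <<'E'
from h import *
stat(); go(.584,.100,.2,93)
E
```

```text
t 19.9 p [ 0.5259 -0.1774  0.023 ] yaw 70.52 F [-0.9  0.8  7.6] w 0.0491 q [-0.47  0.42 -0.31  0.84  0.    1.44]
shift [ 0.2809 -0.0375 -0.1771] turn [ 0.0016  0.0005 -0.3923]
```

Request:
move_arm:
  increments:
    - [[0.4, 0, 0, -0.01, 0, 0, 0], [0.4, 0, 0, -0.03, 0, 0, 0], [0.4, 0, 0, -0.07, 0, 0, 0], [0.4, 0, 0, -0.11, 0, 0, 0], [0.4, 0.03, -0.004, -0.15, 0, 0, -0.04], [0.4, 0.065, -0.009, -0.177, 0, 0, -0.09], [0.4, 0.1, -0.013, -0.177, 0, 0, -0.14], [0.4, 0.14, -0.019, -0.177, 0, 0, -0.19], [0.4, 0.18, -0.024, -0.177, 0, 0, -0.25], [0.4, 0.22, -0.029, -0.177, 0, 0, -0.31], [0.4, 0.25, -0.033, -0.177, 0, 0, -0.35], [0.4, 0.27, -0.036, -0.177, 0, 0, -0.38], [0.4, 0.281, -0.0375, -0.177, 0, 0, -0.392], [0.4, 0.281, -0.0375, -0.177, 0, 0, -0.392], [0.4, 0.281, -0.0375, -0.177, 0, 0, -0.392], [0.4, 0.281, -0.0375, -0.177, 0, 0, -0.392]]

```text
time: 21.5
eef_pos: [0.5836, 0.0992, 0.1992]
orientation: [0.689, 0.725, -0.0, 0.0]
ft_force: [0.1, 0.5, -1.0]
grip_width: 0.0492
```

```bash
python3 - <<'E'
from h import *
stat(); im,d,P,C,ray=pts('wrist'); save('w8',im,1.2); z=r.read_state()['eef_pos'][2]
q=(abs(P[...,0]-.584)<.03)&(abs(P[...,1]-.1)<.06)&(abs(P[...,2]-z-.06)<.006); W=P[q]
c=np.linalg.lstsq(np.c_[W[:,:2],np.ones(len(W))],W[:,2],rcond=None)[0]; print(q.sum(),np.median(W[:,2])-z,'lid slope deg',np.degrees(c[:2]).round(2),'y range',np.percentile(W[:,1],[1,99]))
go(.584,.1,.018,93)
E
```

```text
t 21.5 p [0.5836 0.0992 0.1992] yaw 92.89 F [ 0.1  0.5 -1. ] w 0.0492 q [ 0.03  0.38  0.13  1.32 -0.    1.55]
16254 0.06015034027987787 lid slope deg [-0.11 -0.41] y range [0.06769893 0.14220688]
shift [0.0007 0.0004 0.1812] turn [ 0.      0.0001 -0.0019]
```

View pics/w8.png

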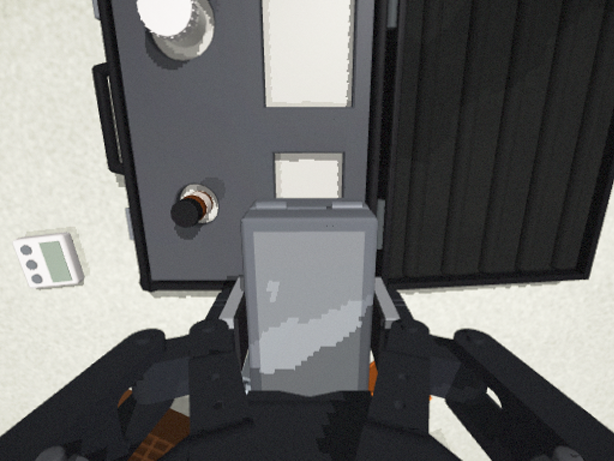

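The vial stands in its hole at (195,205) and the jar in its own at (180,25). The slide box is held level over its cut-out at (310,175). Lowering it.

Request:
move_arm:
  increments:
    - [[0.4, 0.0005, 0, 0.04, 0, 0, 0], [0.4, 0.0005, 0, 0.08, 0, 0, 0], [0.4, 0.0005, 0, 0.115, 0, 0, 0], [0.4, 0.0005, 0, 0.145, 0, 0, 0], [0.4, 0.0005, 0, 0.163, 0, 0, 0], [0.4, 0.0005, 0, 0.172, 0, 0, 0], [0.4, 0.0005, 0, 0.178, 0, 0, 0], [0.4, 0.0005, 0, 0.181, 0, 0, 0], [0.4, 0.0005, 0, 0.182, 0, 0, 0], [0.4, 0.0005, 0, 0.182, 0, 0, 0]]

```text
time: 22.55
eef_pos: [0.5841, 0.1008, 0.0176]
orientation: [0.689, 0.725, 0.0, 0.0]
ft_force: [0.1, -0.2, -2.0]
grip_width: 0.0492
```

Request:
move_arm:
  increments:
    - [[0.4, 0, 0, 0.001, 0, 0, 0], [0.4, 0, 0, 0.0015, 0, 0, 0], [0.4, 0, 0, 0.0015, 0, 0, 0]]

```text
time: 22.85
eef_pos: [0.584, 0.1008, 0.016]
orientation: [0.688, 0.725, 0.0, 0.0]
ft_force: [-1.5, 0.3, 5.0]
grip_width: 0.0491
```

Request:
move_arm:
  increments:
    - [[0.75, 0, 0, 0, 0, 0, 0], [0.75, 0, 0, 0, 0, 0, 0], [0.75, 0, 0, 0, 0, 0, 0], [0.75, 0, 0, 0, 0, 0, 0], [0.75, 0, 0, -0.005, 0, 0, 0], [0.75, 0, 0, -0.03, 0, 0, 0], [0.75, 0, 0, -0.07, 0, 0, 0], [0.75, 0, 0, -0.11, 0, 0, 0], [0.75, 0, 0, -0.15, 0, 0, 0], [1, 0, 0, -0.18, 0, 0, 0], [1, 0, 0, -0.18, 0, 0, 0]]

```text
time: 23.95
eef_pos: [0.5853, 0.1009, 0.1999]
orientation: [0.688, 0.725, 0.002, 0.002]
ft_force: [-1.2, -0.3, -1.1]
grip_width: 0.0851
```

```bash
python3 - <<'E'
from h import *
stat(); im,d,P,C,ray=pts('wrist')
q=(abs(P[...,0]-.584)<.05)&(abs(P[...,1]-.1)<.07)&(P[...,2]>.065)&(P[...,2]<.1)
print(q.sum(),np.percentile(P[q][:,2],[2,50,98]),box(P,q))
go(.5275,-.1772,.15,74.1)
E
```

```text
t 23.95 p [0.5853 0.1009 0.1999] yaw 92.98 F [-1.2 -0.3 -1.1] w 0.0851 q [0.03 0.38 0.13 1.32 0.   1.55]
3430 [0.07401647 0.07614283 0.07766056] ((583.6031494140625, 101.63127136230469), (50.012664794921875, 84.03241729736328), 3.4211320877075195)
shift [-0.2747 -0.0717  0.0473] turn [ 0.0036 -0.0005  0.3295]
```

Request:
move_arm:
  increments:
    - [[1, -0.04, -0.01, 0, 0, 0, 0.05], [1, -0.08, -0.021, 0, 0, 0, 0.1], [1, -0.12, -0.031, 0, 0, 0, 0.15], [1, -0.16, -0.042, 0, 0, 0, 0.2], [1, -0.2, -0.052, 0.01, 0, 0, 0.25], [1, -0.235, -0.061, 0.025, 0, 0, 0.29], [1, -0.26, -0.068, 0.04, 0, 0, 0.31], [1, -0.275, -0.072, 0.047, 0, 0, 0.33], [1, -0.275, -0.072, 0.047, 0, 0, 0.33], [1, -0.275, -0.072, 0.047, 0, 0, 0.33]]

```text
time: 25.0
eef_pos: [0.5261, -0.177, 0.1485]
orientation: [0.798, 0.602, 0.0, -0.0]
ft_force: [0.5, 0.6, 0.6]
grip_width: 0.0852
```

```bash
python3 - <<'E'
from h import *
stat(); im,d,P,C,ray=pts('wrist'); save('w9',im,1.2)
near=np.hypot(P[...,0]-.527,P[...,1]+.177)<.08
q=near&(P[...,2]>.04)&(P[...,2]<.05); b=box(P,q); print(q.sum(),np.percentile(P[q][:,2],[5,50,95]).round(4),b)
go(b[0][0]/1000,b[0][1]/1000,-.024,b[2])
E
```

```text
t 25.0 p [ 0.5261 -0.177   0.1485] yaw 74.09 F [0.5 0.6 0.6] w 0.0852 q [-0.47  0.33 -0.08  1.16  0.    1.38]
3577 [0.0424 0.0449 0.046 ] ((527.393310546875, -177.552001953125), (120.11312103271484, 62.20940017700195), 74.13583374023438)
shift [-0.0005  0.0012  0.1728] turn [ 0.0002 -0.0002 -0.0001]
```

View pics/w9.png

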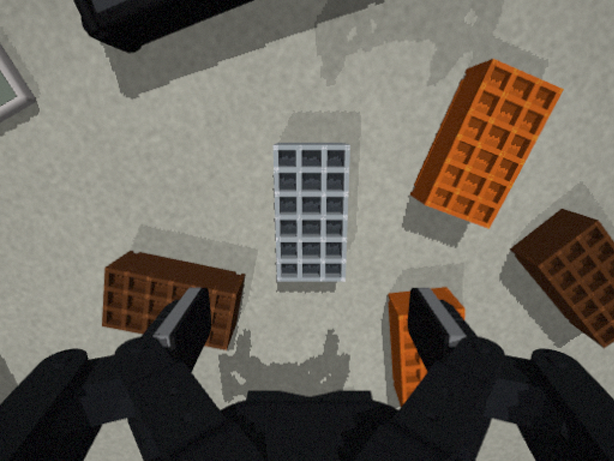

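```bash
python3 - <<'E'
from h import *
s=r.read_state(); im,d,P,C,ray=pts('wrist'); A=R.from_quat(s['orientation']); L=A.inv().apply(P.reshape(-1,3)-s['eef_pos']).reshape(P.shape)*1000
for a in (-50,-60,-70,-80,-90,-110):
    q=(L[...,2]>a)&(L[...,2]<-40)&(abs(L[...,0])<40)
    if q.any(): print('fingers above',a,'x',L[q][:,0].min().round(),L[q][:,0].max().round(),'|y|max',abs(L[q][:,1]).max().round())
q=(P[...,2]>.01)&(P[...,2]<.06)
for lo,hi in ((-100,-75),(-75,-36),(36,75),(75,100)):
    k=q&(L[...,1]>lo)&(L[...,1]<hi)
    for x0 in range(-60,61,20):
        kk=k&(L[...,0]>=x0)&(L[...,0]<x0+20)
        if kk.sum()>5: print('obst y',lo,hi,'x',x0,'n',kk.sum(),'ymin|',abs(L[kk][:,1]).min().round())
E
```

```text
fingers above -50 x -11.0 10.0 |y|max 49.0
fingers above -60 x -12.0 11.0 |y|max 57.0
fingers above -70 x -12.0 11.0 |y|max 58.0
fingers above -80 x -12.0 11.0 |y|max 58.0
fingers above -90 x -12.0 14.0 |y|max 67.0
fingers above -110 x -14.0 18.0 |y|max 75.0
obst y 75 100 x 0 n 109 ymin| 97.0
```

Everything near the fingers is clear by 30 mm or more, so I'll grasp the grey-blue rack at (312,213).

Request:
move_arm:
  increments:
    - [[1, -0.0005, 0.001, 0.04, 0, 0, 0], [1, -0.0005, 0.001, 0.08, 0, 0, 0], [1, -0.0005, 0.001, 0.115, 0, 0, 0], [1, -0.0005, 0.001, 0.145, 0, 0, 0], [1, -0.0005, 0.001, 0.163, 0, 0, 0], [1, -0.0005, 0.001, 0.172, 0, 0, 0], [1, -0.0005, 0.001, 0.172, 0, 0, 0], [0.5, -0.0005, 0.001, 0.172, 0, 0, 0], [0.5, -0.0005, 0.001, 0.172, 0, 0, 0], [0.5, -0.0005, 0.001, 0.172, 0, 0, 0], [0.5, -0.0005, 0.001, 0.172, 0, 0, 0], [0.5, -0.0005, 0.001, 0.172, 0, 0, 0], [0.5, -0.0005, 0.001, 0.172, 0, 0, 0]]
  newtons: 60

```text
time: 26.4
eef_pos: [0.5278, -0.1785, -0.0221]
orientation: [0.798, 0.602, 0.001, 0.001]
ft_force: [0.9, 0.5, 4.8]
grip_width: 0.0613
```

```bash
python3 - <<'E'
from h import *
stat(); go(.576,.260,.17,93)
E
```

```text
t 26.4 p [ 0.5278 -0.1785 -0.0221] yaw 74.08 F [0.9 0.5 4.8] w 0.0613 q [-0.47  0.47 -0.36  0.73  0.    1.38]
shift [ 0.4349 -0.0735 -0.1923] turn [ 0.0023  0.0004 -0.3302]
```

Request:
move_arm:
  increments:
    - [[0.5, 0, 0, -0.01, 0, 0, 0], [0.5, 0, 0, -0.03, 0, 0, 0], [0.5, 0, 0, -0.07, 0, 0, 0], [0.5, 0, 0, -0.11, 0, 0, 0], [0.5, 0.015, -0.002, -0.15, 0, 0, -0.01], [0.5, 0.045, -0.007, -0.185, 0, 0, -0.03], [0.5, 0.08, -0.013, -0.192, 0, 0, -0.06], [0.5, 0.12, -0.02, -0.192, 0, 0, -0.09], [0.5, 0.16, -0.027, -0.192, 0, 0, -0.12], [0.5, 0.2, -0.034, -0.192, 0, 0, -0.15], [0.5, 0.24, -0.04, -0.192, 0, 0, -0.18], [0.5, 0.28, -0.047, -0.192, 0, 0, -0.21], [0.5, 0.32, -0.054, -0.192, 0, 0, -0.24], [0.5, 0.36, -0.061, -0.192, 0, 0, -0.27], [0.5, 0.395, -0.067, -0.192, 0, 0, -0.3], [0.5, 0.42, -0.071, -0.192, 0, 0, -0.32], [0.5, 0.434, -0.0735, -0.192, 0, 0, -0.33], [0.5, 0.434, -0.0735, -0.192, 0, 0, -0.33], [0.5, 0.434, -0.0735, -0.192, 0, 0, -0.33], [0.5, 0.434, -0.0735, -0.192, 0, 0, -0.33]]

```text
time: 28.4
eef_pos: [0.5754, 0.258, 0.1689]
orientation: [0.689, 0.725, 0.0, 0.0]
ft_force: [0.4, 0.4, -0.9]
grip_width: 0.0612
```

```bash
python3 - <<'E'
from h import *
stat(); im,d,P,C,ray=pts('wrist'); z=r.read_state()['eef_pos'][2]
q=(abs(P[...,0]-.576)<.034)&(abs(P[...,1]-.26)<.075)&(abs(P[...,2]-z-.067)<.008); W=P[q]
c=np.linalg.lstsq(np.c_[W[:,:2],np.ones(len(W))],W[:,2],rcond=None)[0]; print(q.sum(),np.median(W[:,2])-z,'slope deg',np.degrees(c[:2]).round(2),'y',np.percentile(W[:,1],[1,99]))
m=(im.max(2)>90)&(abs(P[...,2]-.0383)<.004)&(abs(P[...,0]-.576)<.06)&(P[...,1]>.17)&(P[...,1]<.36)
print('visible floor',m.sum(),box(P,m) if m.any() else '')
go(.576,.259,.018,93)
E
```

```text
t 28.4 p [0.5754 0.258  0.1689] yaw 92.9 F [ 0.4  0.4 -0.9] w 0.0612 q [ 0.29  0.46  0.17  1.29 -0.    1.81]
18882 0.06683259823441356 slope deg [0.06 0.23] y [0.23162789 0.31987964]
visible floor 1517 ((580.5355224609375, 321.1546325683594), (101.84801483154297, 40.443458557128906), 18.844703674316406)
shift [0.0009 0.0007 0.1508] turn [ 0.0002  0.0001 -0.0018]
```

Request:
move_arm:
  increments:
    - [[0.5, 0.0005, 0.0005, 0.04, 0, 0, 0], [0.5, 0.0005, 0.0005, 0.08, 0, 0, 0], [0.5, 0.0005, 0.0005, 0.11, 0, 0, 0], [0.5, 0.0005, 0.0005, 0.13, 0, 0, 0], [0.5, 0.0005, 0.0005, 0.141, 0, 0, 0], [0.5, 0.0005, 0.0005, 0.147, 0, 0, 0], [0.5, 0.0005, 0.0005, 0.15, 0, 0, 0], [0.5, 0.0005, 0.0005, 0.1515, 0, 0, 0], [0.5, 0.0005, 0.0005, 0.1515, 0, 0, 0]]

```text
time: 29.35
eef_pos: [0.5762, 0.2598, 0.0176]
orientation: [0.688, 0.725, 0.0, 0.0]
ft_force: [-1.0, -1.5, -1.4]
grip_width: 0.061
```

Request:
move_arm:
  increments:
    - [[0.5, 0, 0, 0.0008, 0, 0, 0], [0.5, 0, 0, 0.0013, 0, 0, 0], [0.5, 0, 0, 0.0013, 0, 0, 0]]

```text
time: 29.65
eef_pos: [0.576, 0.2598, 0.0159]
orientation: [0.688, 0.725, 0.0, 0.0]
ft_force: [-0.3, 0.7, 0.3]
grip_width: 0.0612
```

Request:
move_arm:
  increments:
    - [[0.5, 0, 0, 0.0007, 0, 0, 0], [0.5, 0, 0, 0.0012, 0, 0, 0], [0.5, 0, 0, 0.0012, 0, 0, 0]]

```text
time: 29.95
eef_pos: [0.576, 0.2598, 0.0159]
orientation: [0.688, 0.725, 0.001, 0.0]
ft_force: [-5.6, -1.0, 16.5]
grip_width: 0.0612
```

Contact, at 16 N on the floor. Releasing, rising and backing off for a clear view.

Request:
move_arm:
  increments:
    - [[0.9, 0, 0, -0.0005, 0, 0, 0], [0.9, 0, 0, -0.0005, 0, 0, 0], [0.9, 0, 0, -0.0005, 0, 0, 0], [0.9, 0, 0, -0.0005, 0, 0, 0], [0.9, 0, 0, -0.0005, 0, 0, 0], [0.9, 0, 0, -0.005, 0, 0, 0], [0.9, 0, 0, -0.03, 0, 0, 0], [0.9, 0, 0, -0.07, 0, 0, 0], [0.9, 0, 0, -0.11, 0, 0, 0], [0.9, 0, 0, -0.15, 0, 0, 0], [0.9, -0.03, 0, -0.18, 0, 0, 0], [0.9, -0.07, -0.01, -0.21, 0, 0, 0], [0.9, -0.1, -0.025, -0.22, 0, 0, 0], [0.9, -0.13, -0.04, -0.22, 0, 0, 0], [0.9, -0.16, -0.055, -0.22, 0, 0, 0], [0.9, -0.2, -0.06, -0.22, 0, 0, 0], [0.9, -0.2, -0.06, -0.22, 0, 0, 0], [0.9, -0.2, -0.06, -0.22, 0, 0, 0]]

```text
time: 31.75
eef_pos: [0.5263, 0.0563, 0.2349]
orientation: [0.689, 0.725, 0.0, 0.0]
ft_force: [-0.9, 0.3, 0.3]
grip_width: 0.0769
```

```bash
python3 - <<'E'
from h import *
stat(); im,d,P,C,ray=pts('wrist'); im2=pts('scene')[0]
save('end',np.hstack([im,cv2.resize(im2[100:300,160:427],(512,384))]),.78)
for n,x,y,rx,ry,h in (('vial',.473,.0945,.03,.03,.048),('jar',.4645,.2565,.035,.035,.042),('box',.584,.101,.04,.06,.038),('rack',.576,.26,.045,.075,.045)):
    q=(abs(P[...,0]-x)<rx)&(abs(P[...,1]-y)<ry)&(abs(P[...,2]-.0383-h)<.006)
    print(n,q.sum(),'top expected',round(.0383+h,4),np.median(P[q][:,2]).round(4),box(P,q)) if q.any() else print(n,'unseen')
E
```

```text
t 31.75 p [0.5263 0.0563 0.2349] yaw 92.88 F [-0.9  0.3  0.3] w 0.0769 q [-0.05  0.26  0.05  1.36  0.    1.47]
vial 378 top expected 0.0863 0.0859 ((473.193359375, 93.9841079711914), (23.76367950439453, 24.329853057861328), 20.598848342895508)
jar unseen
box 3092 top expected 0.0763 0.0761 ((583.5594482421875, 101.22869873046875), (50.148582458496094, 83.77853393554688), 3.2907729148864746)
rack 1241 top expected 0.0833 0.0827 ((577.4795532226562, 219.46817016601562), (61.86095428466797, 35.96076965332031), 3.316823720932007)
```

View pics/end.png

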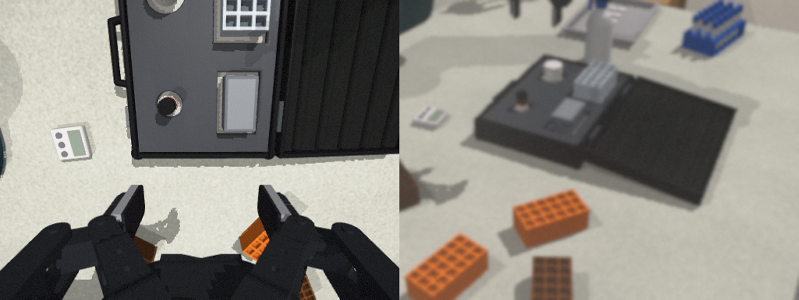

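The final picture shows all four pieces in their cut-outs (vial (168,103), box (240,103), jar and rack at the top edge and in the scene half). I'll do a quick numeric check from the top camera, then hand in.

```bash
python3 - <<'E'
from h import *
im,d,P,C,ray=pts('top')
for n,x,y,rx,ry,h in (('jar',.4645,.2565,.035,.035,.042),('rack',.576,.26,.045,.075,.045)):
    q=(abs(P[...,0]-x)<rx)&(abs(P[...,1]-y)<ry)&(abs(P[...,2]-.0393-h)<.006)
    print(n,q.sum(),np.percentile(P[q][:,2],[10,50,90]).round(4),box(P,q)) if q.any() else print(n,'unseen')
a=np.load('top0.npz')['im'].astype(int); df=abs(im-a).max(2)
print('bottle diff',df[205:240,100:130].mean(),'carton diff',df[225:262,362:415].mean())
r.hand_in()
E
```

```text
jar 94 [0.0774 0.0818 0.0857] ((463.0960693359375, 259.03375244140625), (40.33394241333008, 39.855167388916016), 77.93720245361328)
rack 310 [0.0795 0.0831 0.0879] ((574.7701416015625, 264.0524597167969), (63.80370330810547, 118.91975402832031), 3.0733180046081543)
bottle diff 12.05904761904762 carton diff 0.8934217236104028
the job is handed in; nothing more can be done
```

All four pieces are packed in their own cut-outs, taken from the top down (vial, jar, slide box, tube rack). The gripper was opened and clear of everything, and the job was handed in at about 32 s.

- **Placement:** After release, the wrist camera showed the vial, jar and slide box tops within 1 mm of fully seated. The rack's far part was out of the wrist camera's view. The part it saw was within 1 mm, and the noisier top camera put the rack's median top height at 83.1 mm, against 84 mm for fully seated by that camera's scale. The scene picture shows all four in place.
- **Grip offset:** My first close missed and shut just above the vial's cap. The finger tips really sit about 35 mm behind the reported tool point. I measured that offset, corrected for it, and nothing was disturbed.
- **Bystanders:** The kit carton's part of the picture did not change. The spray bottle's part differed from the first picture by an average of 12 grey levels. I put that down to the arm's shadow moving, as the arm never went near the bottle, but I did not measure the bottle's position.

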